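# Gauge the brass door knob in the bench caliper

### The arm

A 6-joint arm with a two-finger parallel gripper is mounted at the origin on the work surface. World frame = base frame: x ahead of the robot, y to its left, z up, the work surface at z = 0. Lengths are in m, angles in degrees, forces in N, time in s.
With the tool pointing down it reaches from about 0.225 to 0.875 m from the base axis. Payload 3.4 kg.
Tool frame: the origin (TCP) lies midway between the tips of the shut fingers; the grasp point (between the pads) lies 19 mm behind it; z points along the fingers, y is the line along which they close (so a half turn about z gives the same grasp; the last joint's range is limited). The gripper opens to 85 mm and grips with 20 to 120 N. Pads are 22 mm wide; open, the fingers measure 114 mm over their backs; the gripper's body (76 mm by 85 mm) begins 54 mm behind the grasp point. The pads swing forward as they close: fully open they stand 13 mm farther back than shut.
Start: joints at [63.598, 15.808, 86.224, -0, 77.962, -6.933], TCP at [0.192, 0.542, 0.231] pointing down, gripper open.
Joint ranges: [-165.64, 165.64], [-43.16, 119.46], [12.63, 154.43], [-67.54, 247.53], [6.08, 155.33], [-154.97, 154.97]. Speed limits (degrees/s): [147.25, 147.25, 180, 180, 180, 180].

### API

Orientations are given as a 3x3 rotation matrix whose columns are the frame's x, y, z axes.
In Python, from station import robot gives the robot as it stands.
- The arm moves only by the tool send_rows, never from a script. Its argument "rows" is a list of rows, each a list of 5 numbers: the shift along the tool's x, y, z in cm, then the turn about the tool's z in rad, then the closure, from 0 (fully open) to 1 (shut). In form: [[tx, ty, tz, yaw, fingers], ...]. A call has 1 to 5 rows; each row is the pose to reach, as a shift and turn from the pose commanded when the call began, along the tool's axes at that moment; what a row does not reach only later rows make up. A row lasts 1/10 s, in which the tool goes at most 50 mm and 8.59 degrees, less where a joint would pass 70% of its speed; a pose out of reach is approached as far as the arm can. A call with a gripper value outside its range is refused whole. The fingers move at their own pace and stop on an object; "newtons" is the grip in N (left out, the last holds). Time passes only in rows, so rows that repeat a pose let the fingers close. It gives the time, the measured TCP pose, the force, the opening and the grip force at its end, in the units of the state.
- robot.get_obs(): the state, without advancing time (a new reading comes with each control period).
- robot.grab_frame(name): name is "side" or "top"; returns the picture (420x560x3 uint8, red, green, blue); there is no depth.
- robot.calibration(name): a dict with "mtx" (3x3 intrinsics, pixels), "R" (3x3) and "t" (3): a world point X has camera coordinates R X + t. Camera axes: x right, y down, z forward; pixel columns grow to the right and rows downward; lengths in m; the calibration is good to about 2 mm. A picture is of the moment at which its call begins. calibration takes no time and is no camera call.
- robot.finish_job(): hands the job in; it is judged then, once.
The state is a dict: "t": time; "qpos": joint angles; "qd": joint speeds; "tau": joint torques, N m; "ee_pos": TCP position; "tool_rot": TCP orientation; "wrist_force": force on the tool from outside, world axes, zero at the start; "moment": the same for the moment, N m; "grip_width": opening from 0.0 (shut) to 1.0 (fully open); "finger_force": force on a finger pad.
Only numpy, scipy, OpenCV 4.12 (cv2) and the standard library are available. Lean on these libraries where they do the work, as an engineer would, in place of code of your own. Each camera call takes 0.05 s, during which the arm holds its last target. There are 200 camera calls.

### The job

Measure the brass door knob sample for the customs declaration: take it from the drawn-out tray and stand it upright on the bench caliper's dark rest between the opened jaws, then slide the jaws shut on its round backplate with the sprung thumb block until the spring has given about 6 mm, at the red collars, so that both jaws press on the backplate. Keep the reading by swinging the red lock lever until it lies along the beam, pointing at the fixed jaw, and leave the knob standing in the closed jaws. Set the knob down rather than drop it, nip it gently without forcing the jaws, and leave all the other goods and tools where they are.

Things in the scene. Friction and masses are not known exactly. Their poses are not given: they have to be found in the camera images.
- rack: Blue steel rack, fixed, 500 mm wide. Origin: on the table below the middle of the upper level's front roller; x points into the rack (away from the robot), y along the roller. The tin-lined tray on its lower level is drawn out and latched: inside x -236 to 77, y -202 to 202 mm, floor 45 mm and rim 70 mm above the table; a bar handle in front reaches x = -277 mm.
- front_roller (a point): Middle of the upper level's front roller (25 mm thick, 450 mm long along y), 210 mm above the table. Four more lie 70 mm apart behind it, with open gaps. Posts, 30 mm square and 236 mm high, at rack x = 15 and 285, y = +-235 mm. The knob stands under or just before this roller, so there is no room for an upright tool: come in tilted, from the front.
- knob: Brass door knob sample standing in the tray's rear row on its round backplate, 0.29 to 0.43 kg. Origin: centre of its underside, z up. Backplate 52 mm diameter, 10 mm thick; neck 21 mm; round head 46 mm diameter, widest from 40 to 50 mm above the underside, top at 62 mm. Cup and skull stand in the same row (any order), about 125 mm apart.
- caliper: Bench caliper lying flat, fixed. Origin: on the table under the beam; x: the way the sliding jaw closes; y: the side where the jaws stick out. Grey base plate x -190 to 150, y -75 to 98 mm. Steel beam along x at y = 0, 22 mm wide, top 26 mm above the table; end clamps 34 mm high at x = -170 and 125. Dark flat rest for the part: x -15 to 92, y 16 to 98, 16 mm above the table.
- anvil: Fixed jaw, with the caliper's own origin and axes: a steel blade whose measuring face is the plane x = 90 mm, from y = -18 to 85 mm, 18 to 27 mm above the table, 16 mm thick.
- rest_mid (a point): A good place for the knob's origin: on top of the rest, x = 50, y = 55 mm in the caliper's frame, 16 mm above the table; axes as the caliper's. The backplate is then 14 mm short of the fixed jaw, which it is pushed up to by the closing jaw; the jaws must be open by more than 66 mm to leave it room.
- jaw_face (a point): Point on the sliding jaw's face at caliper y = 55 mm, 22 mm above the table. Behind it (caliper -x): the jaw blade, 14 mm thick, y 10 to 85 mm, top 27 mm above the table, and the black slider with its display, 70 mm long, y -36 to 24, top 34 mm above the table.
- jaw (a joint): Opening between the jaw faces in m: 0 shut, 0.095 fully open; starts at 0.005 to 0.04. The slider drags with about 2 N and stays where it is left. It is moved by the thumb block.
- thumb (a joint): How far the sprung thumb block is pressed to the slider, m, 0 to 0.012; 1.5 N per mm, no preload. Pulled back (caliper -x) it draws the slider and opens the jaws; pushed forward it drives the slider through the spring, giving 1-2 mm when free. The part gets the spring force less the 2 N drag; its own drag on the rest (1.5 to 3 N) is lost before the fixed jaw. Red collars on its rods mark 6 mm.
- thumb_top (a point): Top centre of the thumb block's upright black paddle, 75 mm above the table, at caliper y = 0, 96 mm behind the sliding jaw's face with the spring relaxed. The paddle is 12 mm thick along x, 24 mm wide along y and free from 34 to 75 mm above the table: pinch it from above across its 12 mm and slide it along x.
- lever (a joint): Angle of the lock lever on the slider, rad, counterclockwise from above: 0 square to the beam pointing to caliper -y, 1.571 along the beam pointing to caliper +x (locked). Range -0.5 to 2.1; starts at -0.35 to 0.35. Turns with about 0.5 N at the grip and stays where left; from about 1.2 rad its cam rubs on the beam, drawing the slider shut and holding it: 1 to 3 N at the grip.
- lever_tip (a point): Top centre of the lever's upright red grip, 14 mm diameter, from 36 to 68 mm above the table, 60 mm from the pivot. Can be pushed round sideways with shut fingers.
- lever_pivot (a point): On the lever's vertical axis, 45 mm above the table; rides with the slider, 40 mm behind the sliding jaw's face at caliper y = -22 mm.
- cup: White porcelain cup in the tray's rear row, 74 mm rim diameter, 68 mm high, origin: centre of its underside. Leave alone.
- skull: Bone-coloured resin skull figurine in the tray's rear row, about 75 x 66 mm, 83 mm high, origin at its underside. Leave alone.
- pot: Copper coffee pot in the tray's front row: base 82 mm, mouth 66 mm diameter, 88 mm high; a dark wooden handle, 11 mm thick, along its own -x rises from 72 mm height at the body to 104 mm at 125 mm from the axis. Origin: centre of its underside. Leave alone.
- case: Black hard eyeglass case in the tray's front row, 62 x 160 x 38 mm (x, y, z), origin: centre of its underside. Leave alone.
- stamp: Wooden hand stamp standing on the table between rack and caliper, block 60 x 36 mm, 76 mm high, origin at its underside. Leave alone.
- torch: Small metal torch lying on the table, 133 mm long along its x, 34 mm thick, origin under its middle. Leave alone.
- gauge_box: Flat dark wooden gauge-block box, 70 x 110 x 26 mm, beyond the caliper, origin: centre of its underside. Leave alone.

How it is judged (in metres and radians):
On the way, in this order (a step that is already met when the one before it is completed fails the run):
1. the knob stands upright on the rest between the jaws, let go (x of knob in the frame of caliper between 0.015 and 0.068 m and y of knob in the frame of caliper between 0.035 and 0.078 m and z of knob in the frame of caliper below 0.02 m and angle between knob's own z axis and vertical below 0.1 rad and contact force between the fingers and knob below 0.05 N), for 0.2 s.
2. with the lock lever still free, both jaws press on the backplate with more than 2 N (contact force between each of jaw, anvil and knob above 2 N and contact force between the fingers and knob below 0.05 N and value of joint lever below 0.8 rad), for 0.3 s.
At the end, for the whole second after the job is handed in: The lock lever lies along the beam pointing at the fixed jaw (within about 10 degrees), the jaws are closed on the 52 mm backplate (opening within 1.5 mm), and the knob stands upright (within 4 degrees) and still on the rest against the fixed jaw, within 20 mm of the middle of the jaw blades (value of joint lever between 1.4 and 1.74 rad and value of joint jaw between 0.0505 and 0.0535 m and x of knob in the frame of caliper between 0.061 and 0.067 m and y of knob in the frame of caliper between 0.035 and 0.078 m and z of knob in the frame of caliper below 0.02 m and angle between knob's own z axis and vertical below 0.08 rad and linear speed of knob below 0.02 m/s); the robot touches nothing.
It fails at once if the part is forced: a jaw presses on the knob with more than 35 N (contact force between any of jaw, anvil and knob above 35 N).
It fails at once if the knob is dropped from more than about 1 cm (contact force between the fingers and knob below 0.05 N and linear speed of knob above 0.45 m/s).
It fails at once if another thing in the tray or on the table is pushed more than 25 mm or toppled (distance of any of cup, skull, pot, case, stamp, torch, gauge_box from where it was at the start of the episode above 0.025 m or angle between any of cup, skull, pot, stamp's own z axis and vertical above 0.5 rad).
It also fails if it takes over 72 s, if anything falls off the work surface, if the arm or the gripper's body presses on something with over 40 N, if the wrist force passes 120 N, or if a joint passes its speed limit or range.

## Working session

There is one attempt and no reset: what is moved stays moved. The work goes in short steps, Python scripts to look and compute and a tool call to move; the robot and the scene stay as the last step left them, time stands still between calls to the robot, and variables do not carry over. Pictures are saved under pics/ and viewed, at most 10 in all, crops included, and the job is handed in when it is done.

Besides the shell and the picture viewer there is one more tool, called after ">>>" as a command line: name --pt "numbers of a row" for each row, then --argument value for the rest. send_rows: Moves the arm, as the interface text tells. Its arguments: {"type":"object","properties":{"rows":{"type":"array"},"newtons":{"type":"number"}},"required":["rows"]}

```bash
ls; mkdir -p pics
python3 - <<'E'
from station import robot
import cv2,numpy as np
for n in("side","top"):
    im=robot.grab_frame(n); cv2.imwrite(f"pics/{n}0.png",im[:,:,::-1])
    c=robot.calibration(n); print(n,c["mtx"].round(1).tolist(),c["R"].round(4).tolist(),c["t"].round(4).tolist(),(-c["R"].T@c["t"]).round(3))
o=robot.get_obs();print({k:np.round(v,3).tolist() for k,v in o.items()})
E
```

```text
pics
side [[531.2, 0.0, 285.1], [0.0, 531.2, 212.2], [0.0, 0.0, 1.0]] [[0.8724, -0.4886, 0.0126], [-0.2567, -0.48, -0.8388], [0.4159, 0.7286, -0.5442]] [-0.554, 0.2556, 1.0276] [ 0.122 -0.897  0.781]
top [[442.9, 0.0, 278.8], [0.0, 442.9, 206.0], [0.0, 0.0, 1.0]] [[-0.0217, -0.9998, -0.0035], [-0.994, 0.022, -0.1074], [0.1074, 0.0012, -0.9942]] [0.0026, 0.6048, 1.1475] [ 0.478 -0.012  1.206]
{'t': 0.1, 'qpos': [63.597, 15.845, 86.285, -0.0, 77.964, -6.933], 'qd': [-0.037, -0.073, -0.079, -0.067, 0.008, -0.053], 'tau': [0.0, -41.77, -24.64, -0.0, 0.006, 0.0], 'ee_pos': [0.191, 0.542, 0.231], 'tool_rot': [[-0.943, 0.333, -0.001], [0.333, 0.943, -0.001], [0.0, -0.002, -1.0]], 'wrist_force': [-1.12, -0.197, 1.006], 'moment': [0.002, -0.033, 0.023], 'finger_force': 0.0, 'grip_width': 0.997}
```

View pics/side0.png

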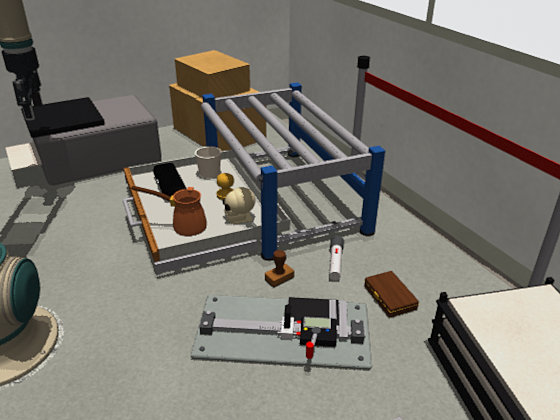

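View pics/top0.png

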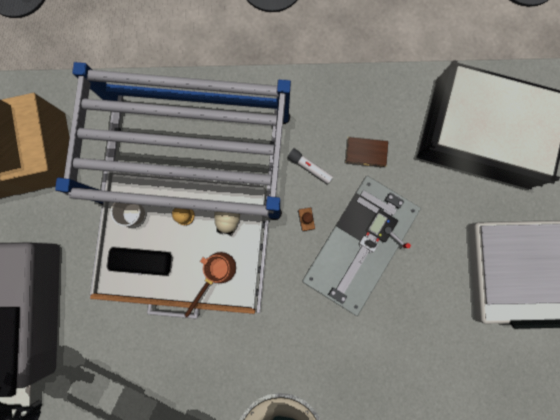

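The side view shows the knob at about (226,185), between the cup and the skull, with the caliper in the foreground. In the top view the knob is at (182,215), just before the front roller. The caliper base spans about (305..420, 178..312), with the red lever tip at (407,245). I'll zoom in next.

Run:
```python
import cv2,numpy as np
t=cv2.imread("pics/top0.png");s=cv2.imread("pics/side0.png")
z=lambda a,k:cv2.resize(a,None,fx=k,fy=k,interpolation=cv2.INTER_CUBIC)
A=z(t[170:320,295:425],3); B=z(s[285:375,185:380],2.0)
C=z(s[140:270,115:290],2.0)
W=np.zeros((450,800,3),np.uint8);W[:450,:390]=A;W[:180,400:790]=B;W[185:445,400:750]=C
cv2.imwrite("pics/z0.png",W)
```

```text
(no output)
```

View pics/z0.png

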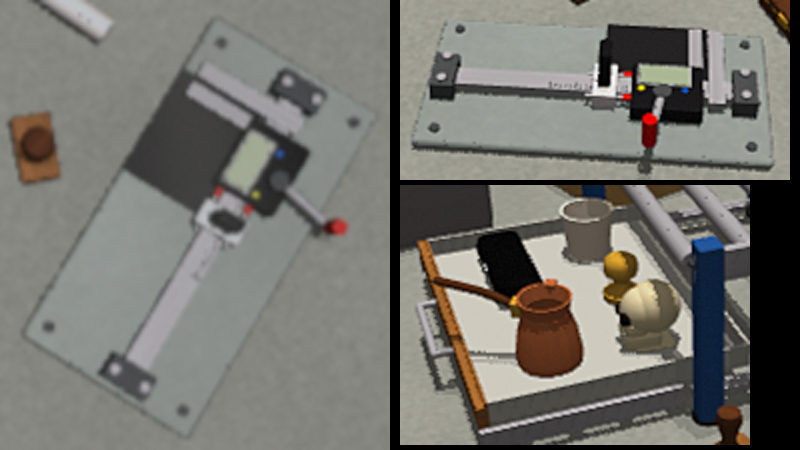

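The zoom shows the plate corners, the end clamps, the black paddle at about (371,243) in top pixels, and the slider with its display. The jaws are open slightly. The knob stands between the cup and the skull, with the pot in front of the skull.

```bash
cat > h.py <<'E'
import cv2,numpy as np
from station import robot
from scipy.optimize import least_squares
CAL={n:robot.calibration(n) for n in("side","top")}
def proj(n,X):
    c=CAL[n];p=(c["R"]@np.atleast_2d(X).T).T+c["t"];p=p@c["mtx"].T;return p[:,:2]/p[:,2:]
def ray(n,uv):
    c=CAL[n];d=c["R"].T@np.linalg.solve(c["mtx"],[uv[0],uv[1],1]);return -c["R"].T@c["t"],d/np.linalg.norm(d)
def onz(n,uv,z):
    o,d=ray(n,uv);return o+d*(z-o[2])/d[2]
def tri(us,ut):
    f=lambda X:np.r_[proj("side",X)[0]-us,proj("top",X)[0]-ut]
    r=least_squares(f,[.5,0,.05]);return r.x,np.abs(r.fun).max()
def cal2w(p,P):
    c,s=np.cos(p[2]),np.sin(p[2]);P=np.atleast_2d(P)
    return np.c_[p[0]+c*P[:,0]-s*P[:,1],p[1]+s*P[:,0]+c*P[:,1],P[:,2]]
def blob(im,lo,hi,roi):
    x0,y0,x1,y1=roi;h=cv2.cvtColor(im[y0:y1,x0:x1],cv2.COLOR_RGB2HSV)
    m=cv2.inRange(h,np.array(lo),np.array(hi));n,l,st,ce=cv2.connectedComponentsWithStats(m)
    return sorted([(int(st[i,4]),(ce[i]+[x0,y0]).round(1).tolist(),(st[i,:4]+[x0,y0,0,0]).tolist()) for i in range(1,n) if st[i,4]>3],reverse=True)
E
python3 - <<'E'
from h import *
s=cv2.imread("pics/side0.png")[:,:,::-1].copy();t=cv2.imread("pics/top0.png")[:,:,::-1].copy()
T=np.array([[365,175.7],[420,209.3],[357.3,315.7],[303.3,281.7],[394.3,201],[338,295.3]])
S=np.array([[365,299],[207.5,295.5]])
def f(p):
    h=p[3]
    X=cal2w(p,[[.15,.098,h],[.15,-.075,h],[-.19,-.075,h],[-.19,.098,h],[.125,0,.034],[-.17,0,.034]])
    return np.r_[(proj("top",X)-T).ravel(),(proj("side",X[[0,3]])-S).ravel()]
r=least_squares(f,[.45,-.2,-.9,.008],x_scale=[.1,.1,.1,.01]);print("cal",r.x.round(4),np.degrees(r.x[2]),r.fun.round(1))
p=r.x
print("knob side",blob(s,(12,130,60),(28,255,255),(205,165,245,215))[:3]);print("knob top",blob(t,(12,130,60),(28,255,255),(165,195,200,235))[:3])
rl=((0,150,90),(6,255,255))
a=blob(s,*rl,(290,310,330,375));b=blob(t,*rl,(360,220,420,260));print(a[:4],b[:4])
inv=lambda X:cal2w([0,0,-p[2]],[[X[0]-p[0],X[1]-p[1],X[2]]])[0].round(4)
print("leverTip top",inv(onz("top",b[0][1],.064)))
print("paddle",inv(onz("top",(371,242.7),.075)))
for u in[(64,185),(274,204),(80,70),(285,88)]:print("post",onz("top",u,.236).round(3))
for u in [(127,213),(227,220),(219,268),(139,261),(307,219)]:print("obj",onz("top",u,.1).round(3))
E
```

```text
cal [ 0.5093 -0.2515 -0.5679  0.0107] -32.538015561629244 [ 0.5 -1.3  0.8 -2.2  0.4  0.8 -1.8  0.4  0.1 -1.4  0.2  0.5 -0.3  2.7
 -1.9 -1.6]
knob side [(313, [224.1, 184.5], [217, 173, 16, 27])]
knob top [(258, [183.1, 215.7], [173, 209, 21, 16])]
[(42, [309.3, 344.3], [306, 341, 8, 7]), (21, [309.4, 352.3], [308, 349, 4, 9]), (14, [298.1, 333.0], [296, 332, 5, 3]), (11, [298.4, 321.1], [297, 320, 4, 3])] [(18, [407.0, 245.3], [405, 244, 5, 4])]
leverTip top [ 0.032  -0.0814  0.064 ]
paddle [-0.0115  0.0026  0.075 ]
post [0.64  0.464 0.236]
post [ 0.587 -0.     0.236]
post [0.905 0.436 0.236]
post [ 0.851 -0.031  0.236]
obj [0.588 0.371 0.1  ]
obj [0.565 0.12  0.1  ]
obj [0.446 0.141 0.1  ]
obj [0.468 0.339 0.1  ]
obj [ 0.563 -0.081  0.1  ]
```

Run:
```python
from h import *
# brass head centre: side uses head circle; top uses blob (partly backplate, roller hides top part?)
s=cv2.imread("pics/side0.png")[:,:,::-1].copy();t=cv2.imread("pics/top0.png")[:,:,::-1].copy()
z=lambda a,k:cv2.resize(a,None,fx=k,fy=k,interpolation=cv2.INTER_NEAREST)
W=np.zeros((500,800,3),np.uint8);a=z(t[195:240,160:210],8);W[:a.shape[0],:a.shape[1]]=a;b=z(s[165:210,200:245],8);W[:b.shape[0],410:410+b.shape[1]]=b
cv2.imwrite("pics/z1.png",W[:,:,::-1])
P1=onz("top",(64,185),.236);P2=onz("top",(274,204),.236);print(P1,P2)
y=(P1-P2)[:2];L=np.linalg.norm(y);y/=L;x=np.array([y[1],-y[0]]);m=(P1+P2)[:2]/2-.015*x;print("rack",m,x,L)
for z_ in(.09,.1):
  for n,u in(("top",(183.5,215)),("side",(225.5,180.5))):
    K=onz(n,u,z_);print(n,z_,K.round(4),((K[:2]-m)@x).round(4),((K[:2]-m)@y).round(4))
print(tri(np.array([225.5,180.5]),np.array([183.5,215])))
```

```text
[0.63998236 0.46429361 0.236     ] [ 5.87284372e-01 -4.45610808e-04  2.36000000e-01]
rack [0.59872888 0.23361406] [ 0.9936324  -0.11267056] 0.46771745501554485
top 0.09 [0.5808 0.2308 0.09  ] -0.0175 -0.0048
side 0.09 [0.5861 0.2351 0.09  ] -0.0128 0.0
top 0.1 [0.5799 0.2287 0.1   ] -0.0182 -0.007
side 0.1 [0.5793 0.2187 0.1   ] -0.0176 -0.017
(array([0.58193111, 0.22944773, 0.09379972]), np.float64(0.6441552992678226))
```

View pics/z1.png

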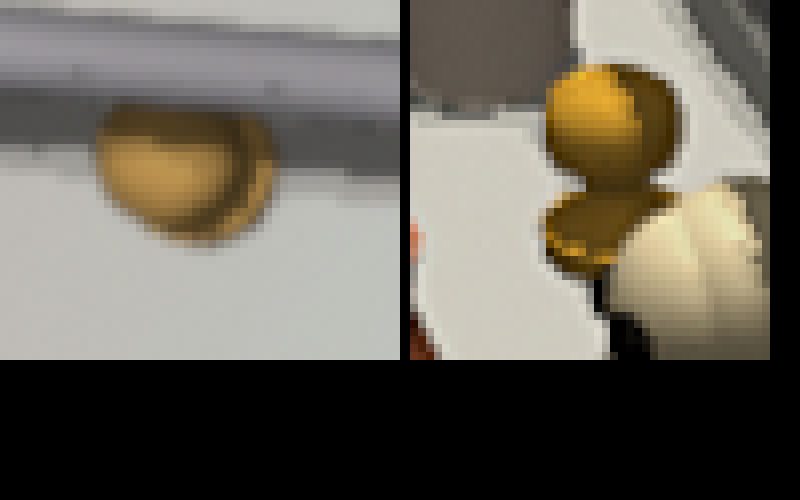

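>>> send_rows --pt "0 0 -5 0 0" --pt "0 0 -10 0 0" --pt "0 0 -15 0 0" --pt "0 0 -20 0 0" --pt "0 0 -25 0 0"

```text
t: 0.6
ee_pos: [0.1914, 0.5416, 0.4831]
tool_rot: [[-0.943, 0.333, -0.0], [0.333, 0.943, -0.0], [0.0, -0.0, -1.0]]
wrist_force: [-0.2, 1.0, -0.0]
grip_width: 1.002
finger_force: 0.0
```

>>> send_rows --pt "0 0 -5 0 0" --pt "0 0 -10 0 0" --pt "0 0 -15 0 0" --pt "0 0 -20 0 0" --pt "0 0 -25 0 0"

```text
t: 1.1
ee_pos: [0.1834, 0.5179, 0.6589]
tool_rot: [[-0.943, 0.333, 0.004], [0.333, 0.943, 0.014], [0.001, 0.014, -1.0]]
wrist_force: [0.5, 1.0, -1.0]
grip_width: 0.999
finger_force: 0.0
```

The close-up puts the knob head centre at about (181,215) in the top view and (225.4,181) in the side view. The backplate is visible and the knob is just before the roller.

>>> send_rows --pt "0 5 0 0 0" --pt "0 10 0 0 0" --pt "0 15 0 0 0" --pt "0 20 0 0 0" --pt "0 25 0 0 0"

```text
t: 1.6
ee_pos: [0.2232, 0.6314, 0.5852]
tool_rot: [[-0.943, 0.333, 0.018], [0.333, 0.942, 0.05], [-0.0, 0.053, -0.999]]
wrist_force: [-0.8, 0.3, 0.7]
grip_width: 0.998
finger_force: 0.0
```

>>> send_rows --pt "0 0 0 0 0"

```text
t: 1.7
ee_pos: [0.2239, 0.6328, 0.5815]
tool_rot: [[-0.943, 0.333, 0.015], [0.333, 0.942, 0.044], [0.001, 0.046, -0.999]]
wrist_force: [1.0, 0.2, -0.5]
grip_width: 1.0
finger_force: 0.0
```

Run:
```python
from h import *
o=robot.get_obs();print(o["qpos"],o["tool_rot"].round(3) if hasattr(o["tool_rot"],"round") else o["tool_rot"],o["ee_pos"])
for n,u in(("top",(180.8,214.8)),("side",(225.2,180.9))):print(n,onz(n,u,.09))
print(tri(np.array([225.2,180.9]),np.array([180.8,214.8])))
```

```text
[ 64.40648474  30.377103    12.83364045   0.4379206  134.17182921
  -5.81730708] [[-0.943  0.333  0.015]
 [ 0.333  0.942  0.044]
 [ 0.001  0.046 -0.999]] [0.22391954 0.63277176 0.58149739]
top [0.5814747  0.23767291 0.09      ]
side [0.58450009 0.23350642 0.09      ]
(array([0.58362183, 0.23733225, 0.08815337]), np.float64(0.8650706760185187))
```

>>> send_rows --pt "0 -3 4 0 0" --pt "0 -6 8 0 0" --pt "0 -9 12 0 0" --pt "0 -9 12 0 0"

```text
t: 2.1
ee_pos: [0.1936, 0.5484, 0.4601]
tool_rot: [[-0.943, 0.333, 0.017], [0.333, 0.942, 0.048], [0.0, 0.05, -0.999]]
wrist_force: [0.0, 0.4, 0.3]
grip_width: 1.003
finger_force: 0.0
```

The tilt persists: at the reach limit the tool leans outward and that becomes the new commanded pose. I can use this to tilt later. First I'll open the jaws with the tool nearly upright.

>>> send_rows --pt "-3 -3.5 1.5 0 0" --pt "-6 -7 3 0 0" --pt "-9 -10.5 4.5 0 0" --pt "-12 -14 6 0 0.5" --pt "-14 -16 7 0 0.5"

```text
t: 2.6
ee_pos: [0.2745, 0.3541, 0.3835]
tool_rot: [[-0.942, 0.334, 0.019], [0.334, 0.941, 0.048], [-0.001, 0.052, -0.999]]
wrist_force: [0.7, 0.3, 0.0]
grip_width: 0.694
finger_force: 0.0
```

>>> send_rows --pt "-3 -3.5 1.5 0 0.5" --pt "-6 -7 3 0 0.5" --pt "-9 -10.5 4.5 0 0.5" --pt "-12 -14 6 0 0.5" --pt "-14 -16 7 0 0.5"

```text
t: 3.1
ee_pos: [0.3547, 0.1607, 0.3052]
tool_rot: [[-0.942, 0.335, 0.019], [0.335, 0.941, 0.047], [-0.002, 0.051, -0.999]]
wrist_force: [1.5, -0.5, 0.1]
grip_width: 0.504
finger_force: 0.0
```

>>> send_rows --pt "-3 -3.5 1.5 0 0.5" --pt "-6 -7 3 0 0.5" --pt "-9 -10.5 4.5 0 0.5" --pt "-12 -14 6 0 0.5" --pt "-14 -16 7 0 0.5"

```text
t: 3.6
ee_pos: [0.4353, -0.0335, 0.2271]
tool_rot: [[-0.942, 0.335, 0.019], [0.336, 0.941, 0.047], [-0.002, 0.05, -0.999]]
wrist_force: [-0.0, 0.5, 0.4]
grip_width: 0.498
finger_force: 0.0
```

>>> send_rows --pt "-3 -3.5 1 0 0.5" --pt "-6 -7 2 0 0.5" --pt "-9 -10.5 3 0 0.5" --pt "-12 -14 4 0 0.5" --pt "-14 -16 5 0 0.5"

```text
t: 4.1
ee_pos: [0.5157, -0.2292, 0.1694]
tool_rot: [[-0.942, 0.335, 0.02], [0.335, 0.941, 0.046], [-0.003, 0.05, -0.999]]
wrist_force: [1.0, 0.5, 0.3]
grip_width: 0.495
finger_force: 0.0
```

>>> send_rows --pt "0 0 0 0.15 0.5" --pt "0 0 0 0.3 0.5" --pt "0 0 0 0.45 0.5" --pt "0 0 0 0.6 0.5" --pt "0 0 0 0.75 0.5"

```text
t: 4.6
ee_pos: [0.5147, -0.2257, 0.17]
tool_rot: [[-0.457, 0.889, 0.019], [0.889, 0.456, 0.047], [0.034, 0.038, -0.999]]
wrist_force: [-0.1, 0.3, -0.1]
grip_width: 0.501
finger_force: 0.0
```

>>> send_rows --pt "0 0 0 0.15 0.5" --pt "0 0 0 0.3 0.5" --pt "0 0 0 0.45 0.5" --pt "0 0 0 0.6 0.5" --pt "0 0 0 0.75 0.5"

```text
t: 5.1
ee_pos: [0.5147, -0.2256, 0.1701]
tool_rot: [[0.271, 0.962, 0.019], [0.961, -0.272, 0.047], [0.051, 0.005, -0.999]]
wrist_force: [0.4, 0.2, 0.0]
grip_width: 0.498
finger_force: 0.0
```

>>> send_rows --pt "0 0 0 0.15 0.5" --pt "0 0 0 0.3 0.5" --pt "0 0 0 0.3 0.5"

```text
t: 5.4
ee_pos: [0.5146, -0.2256, 0.1699]
tool_rot: [[0.538, 0.843, 0.019], [0.841, -0.538, 0.047], [0.05, -0.01, -0.999]]
wrist_force: [0.8, 0.3, 0.2]
grip_width: 0.498
finger_force: 0.0
```

```bash
cat >> h.py <<'E'
P=[.5093,-.2515,-.5679]
def c2w(x,y,z):return cal2w(P,[[x,y,z]])[0]
def w2c(X):return cal2w([0,0,-P[2]],[[X[0]-P[0],X[1]-P[1],X[2]]])[0]
def go(X,az=None):
    o=robot.get_obs();R=np.array(o["tool_rot"]);p=np.array(o["ee_pos"]);d=R.T@(np.array(X)-p)*100
    s=f"shift cm {d.round(2)} len {np.linalg.norm(d):.1f}"
    if az is not None:
        a=np.degrees(np.arctan2(R[1,1],R[0,1]));e=(a-az+90)%180-90;s+=f" yaw {np.radians(e):.3f} (az {a:.1f})"
    print(s,"q",np.round(o["qpos"],1),"t",o["t"])
E
python3 - <<'E'
from h import *
im=robot.grab_frame("top");cv2.imwrite("pics/t2.png",cv2.resize(im[170:320,280:440,::-1],None,fx=4,fy=4,interpolation=2))
go(c2w(-.0115,.001,.15),-32.54);o=robot.get_obs();print(w2c(o["ee_pos"]),np.round(o["tool_rot"],3))
E
```

```text
shift cm [-2.47 -0.19  1.86] len 3.1 yaw 0.002 (az -32.4) q [-32.6  17.2  93.4   3.   70.   -1.3] t 5.45
[-0.00945825  0.02473753  0.16978815] [[ 0.536  0.844  0.019]
 [ 0.843 -0.536  0.047]
 [ 0.05  -0.01  -0.999]]
```

View pics/t2.png

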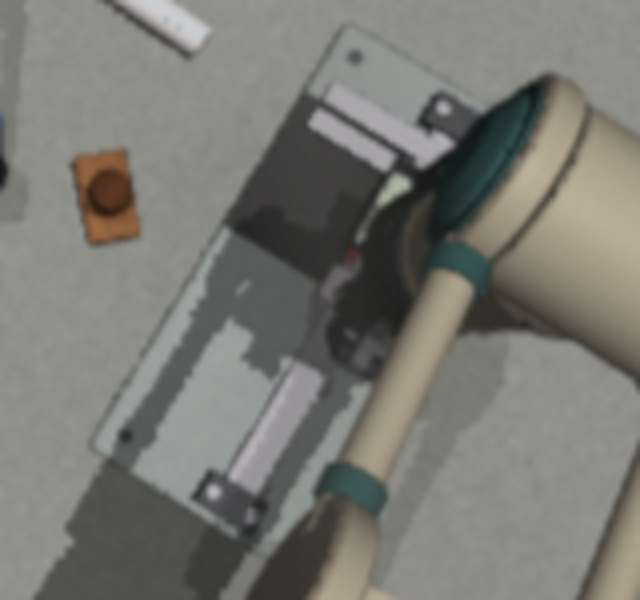

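The gripper is over the slider and the paddle sits beneath it. The jaw blades show at the upper left of the crop.

>>> send_rows --pt "-1.9 -0.3 3 0 0.5" --pt "-1.9 -0.3 6 0 0.5" --pt "-1.9 -0.3 9 0 0.5" --pt "-1.9 -0.3 9 0 0.5"

```text
t: 5.85
ee_pos: [0.5005, -0.2337, 0.0749]
tool_rot: [[0.537, 0.844, 0.011], [0.842, -0.536, 0.053], [0.05, -0.019, -0.999]]
wrist_force: [-0.6, 0.4, 0.5]
grip_width: 0.501
finger_force: 0.0
```

Run:
```python
from h import *
go(c2w(-.0115,.001,.042),-32.54)
im=robot.grab_frame("side");cv2.imwrite("pics/s2.png",cv2.resize(im[260:380,180:380,::-1],None,fx=4,fy=4,interpolation=2))
```

```text
shift cm [-1.09  0.62  3.23] len 3.5 yaw 0.002 (az -32.4) q [-34.1  21.9 101.5   3.4  57.8  -3.5] t 5.85
```

View pics/s2.png

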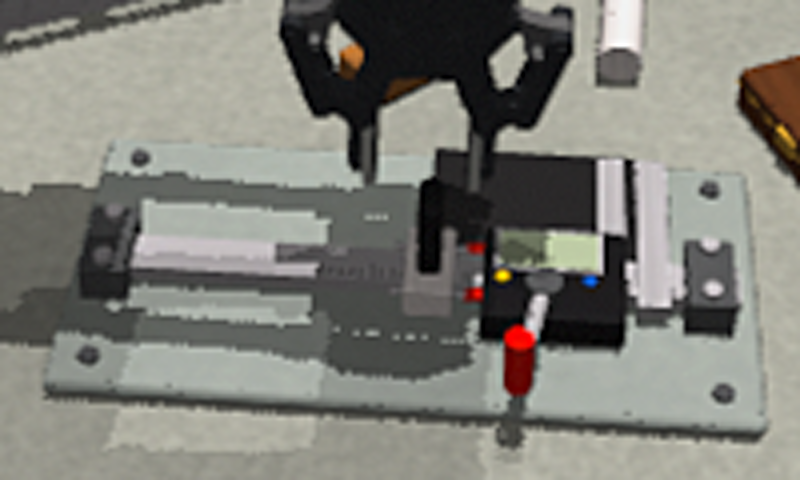

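The fingers straddle just beyond the paddle. The paddle top is at crop (431,183), with the jaws open slightly.

Run:
```python
from h import *
us=np.array([287.6,305.6])
print(w2c(onz("side",us,.075)),w2c(tri(us,np.array([371,242.7]))[0]))
# calib check: fingers tips in side image vs ee_pos
print(proj("side",robot.get_obs()["ee_pos"]))
# plate corners from zoomed crop
for u in[(107,142),(742,173),(765,432),(45,390)]:print(w2c(onz("side",(180+u[0]/4,260+u[1]/4),.0107)))
```

```text
[-0.00973241  0.00535977  0.075     ] [-0.01041281  0.0030347   0.07698741]
[[284.91943911 302.95042487]]
[-0.18666595  0.09334043  0.0107    ]
[0.15135373 0.09325095 0.0107    ]
[ 0.14988485 -0.08032675  0.0107    ]
[-0.1845376  -0.07830907  0.0107    ]
```

>>> send_rows --pt "-0.9 0.65 0 0 0.5" --pt "-0.9 0.65 1.6 0 0.5" --pt "-0.9 0.65 3.2 0 0.5" --pt "-0.9 0.65 3.2 0 1" --pt "-0.9 0.65 3.2 0 1" --newtons 40

```text
t: 6.4
ee_pos: [0.5047, -0.2457, 0.0467]
tool_rot: [[0.538, 0.843, 0.018], [0.842, -0.538, 0.047], [0.05, -0.01, -0.999]]
wrist_force: [-3.6, 1.7, -0.3]
grip_width: 0.168
finger_force: 1.1
```

>>> send_rows --pt "0 0 0 0 1" --pt "0 0 0 0 1" --pt "0 0 0 0 1"

```text
t: 6.7
ee_pos: [0.5049, -0.2459, 0.0468]
tool_rot: [[0.538, 0.843, 0.019], [0.841, -0.539, 0.046], [0.049, -0.009, -0.999]]
wrist_force: [-4.1, -0.6, 5.2]
grip_width: 0.128
finger_force: 42.6
```

Run:
```python
from h import *
o=robot.get_obs();print(w2c(o["ee_pos"]),o["wrist_force"]);go(c2w(-.011-.08,.0015,.042),-32.54)
```

```text
[-0.00671798  0.00240175  0.04676796] [-4.0696074  -0.58619748  5.17438231]
shift cm [-0.12 -8.42  0.55] len 8.4 yaw -0.001 (az -32.6) q [-34.9  24.2 102.6   3.5  53.9  -4.4] t 6.7
```

>>> send_rows --pt "0 -1.5 0 0 1" --pt "0 -3 0 0 1" --pt "0 -4.5 0 0 1" --pt "0 -6 0 0 1" --pt "0 -7.5 0 0 1"

```text
t: 7.2
ee_pos: [0.4431, -0.2057, 0.0469]
tool_rot: [[0.539, 0.842, 0.022], [0.841, -0.539, 0.045], [0.05, -0.006, -0.999]]
wrist_force: [2.4, -2.0, -2.9]
grip_width: 0.133
finger_force: 41.3
```

>>> send_rows --pt "0 -0.8 0 0 1" --pt "0 -0.8 0 0 1" --pt "0 -0.8 0 0 0.5" --pt "0 -0.8 0 0 0.5" --pt "0 -0.8 0 0 0.5"

```text
t: 7.7
ee_pos: [0.4345, -0.2002, 0.0462]
tool_rot: [[0.538, 0.843, 0.017], [0.841, -0.538, 0.049], [0.05, -0.012, -0.999]]
wrist_force: [-0.1, 0.3, 0.1]
grip_width: 0.502
finger_force: 0.0
```

>>> send_rows --pt "0 0 -4 0 0.5" --pt "0 0 -9 0 0.5" --pt "0 0 -14 0 0" --pt "0 0 -19 0 0" --pt "0 0 -24 0 0"

```text
t: 8.2
ee_pos: [0.4299, -0.2116, 0.2881]
tool_rot: [[0.538, 0.843, 0.017], [0.841, -0.538, 0.049], [0.05, -0.012, -0.999]]
wrist_force: [1.4, -0.8, 0.2]
grip_width: 0.977
finger_force: 0.0
```

Run:
```python
from h import *
for n in("side","top"):
  im=robot.grab_frame(n);cv2.imwrite(f"pics/{n}3.png",im[:,:,::-1])
s=cv2.imread("pics/side3.png");t=cv2.imread("pics/top3.png")
z=lambda a,k:cv2.resize(a,None,fx=k,fy=k,interpolation=cv2.INTER_CUBIC)
A=z(s[270:380,180:380],4);B=z(t[170:320,295:425],1)
A[:150,:130]=B;cv2.imwrite("pics/z3.png",A)
o=robot.get_obs();print(o["ee_pos"],w2c(o["ee_pos"]),o["qpos"],o["t"])
```

```text
[ 0.43344326 -0.21425449  0.29315556] [-0.08398266 -0.00940136  0.29315556] [-36.70849184   5.82027438  90.4512042    2.83516008  83.78069902
  -4.43760505] 8.3
```

View pics/z3.png

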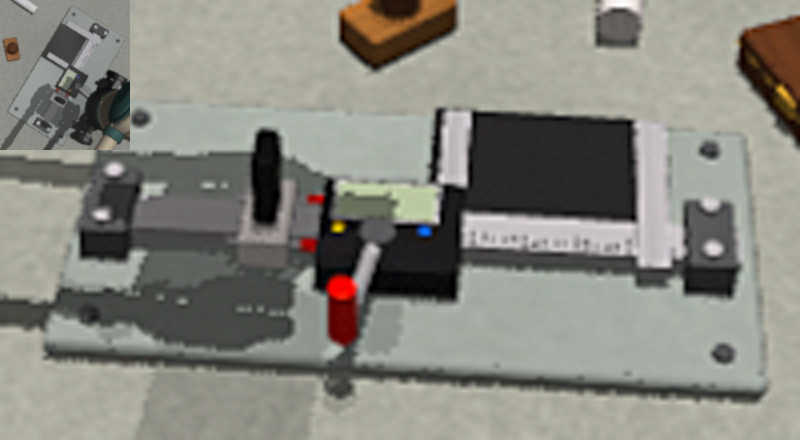

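The jaws are now wide open, with faces at crop x 470 and 636. The thumb is relaxed and the lever is still free. Next I'll turn the wrist and go out to the reach limit to tilt.

>>> send_rows --pt "0 0 -2 0.15 0" --pt "0 0 -4 0.3 0" --pt "0 0 -6 0.45 0" --pt "0 0 -8 0.6 0" --pt "0 0 -8 0.75 0"

```text
t: 8.8
ee_pos: [0.4298, -0.2164, 0.3677]
tool_rot: [[0.97, 0.244, 0.02], [0.243, -0.969, 0.046], [0.031, -0.04, -0.999]]
wrist_force: [-0.4, -0.6, 0.3]
grip_width: 1.0
finger_force: 0.0
```

>>> send_rows --pt "5 0 0 0.15 0" --pt "10 0 0 0.3 0" --pt "15 0 0 0.3 0" --pt "20 0 0 0.3 0" --pt "25 0 0 0.3 0"

```text
t: 9.3
ee_pos: [0.6711, -0.1531, 0.3717]
tool_rot: [[0.999, -0.048, 0.015], [-0.048, -0.998, 0.049], [0.013, -0.05, -0.999]]
wrist_force: [0.1, -1.4, 1.5]
grip_width: 0.996
finger_force: 0.0
```

Run:
```python
from h import *
go([.85,-.18,.35],-98);o=robot.get_obs();print(np.round(o["tool_rot"],3))
```

```text
shift cm [17.97  1.94  2.31] len 18.2 yaw 0.092 (az -92.7) q [-20.2  24.3  54.2   3.  101.7  73.1] t 9.3
[[ 0.999 -0.048  0.015]
 [-0.048 -0.998  0.049]
 [ 0.013 -0.05  -0.999]]
```

>>> send_rows --pt "5 0.4 0 0.05 0" --pt "10 0.8 0 0.09 0" --pt "15 1.2 0 0.09 0" --pt "20 1.6 0 0.09 0" --pt "25 2 0 0.09 0"

```text
t: 9.8
ee_pos: [0.8635, -0.1749, 0.3361]
tool_rot: [[0.99, -0.138, 0.03], [-0.139, -0.989, 0.048], [0.023, -0.052, -0.998]]
wrist_force: [3.4, -0.4, -1.2]
grip_width: 1.003
finger_force: 0.0
```

>>> send_rows --pt "5 0 0 0 0" --pt "10 0 0 0 0" --pt "15 0 0 0 0" --pt "20 0 0 0 0" --pt "25 0 0 0 0"

```text
t: 10.3
ee_pos: [0.917, -0.175, 0.2913]
tool_rot: [[0.986, -0.138, 0.092], [-0.141, -0.989, 0.034], [0.086, -0.047, -0.995]]
wrist_force: [-0.5, 0.1, 0.1]
grip_width: 0.998
finger_force: 0.0
```

Run:
```python
from h import *
go([.85,-.18,.35],-98);o=robot.get_obs();print(np.round(o["tool_rot"],3))
```

```text
shift cm [-6.03  1.14 -6.48] len 8.9 yaw 0.002 (az -97.9) q [-16.4  51.8  12.7   3.6 111.   83.1] t 10.3
[[ 0.986 -0.138  0.092]
 [-0.141 -0.989  0.034]
 [ 0.086 -0.047 -0.995]]
```

>>> send_rows --pt "25 0 0 0 0" --pt "50 0 0 0 0" --pt "50 0 0 0 0" --pt "50 0 0 0 0" --pt "50 0 0 0 0"

```text
t: 10.8
ee_pos: [0.9695, -0.1729, 0.2247]
tool_rot: [[0.981, -0.138, 0.134], [-0.142, -0.989, 0.027], [0.128, -0.046, -0.991]]
wrist_force: [-0.0, 0.0, 1.1]
grip_width: 1.002
finger_force: 0.0
```

>>> send_rows --pt "25 0 -25 0 0" --pt "25 0 -25 0 0" --pt "25 0 -25 0 0" --pt "25 0 -25 0 0" --pt "25 0 -25 0 0"

```text
t: 11.3
ee_pos: [0.946, -0.1686, 0.3065]
tool_rot: [[0.974, -0.138, 0.182], [-0.143, -0.989, 0.018], [0.178, -0.043, -0.983]]
wrist_force: [-0.1, -0.4, -1.1]
grip_width: 0.999
finger_force: 0.0
```

>>> send_rows --pt "50 0 -10 0 0" --pt "50 0 -10 0 0" --pt "50 0 -10 0 0" --pt "50 0 -10 0 0" --pt "50 0 -10 0 0"

```text
t: 11.8
ee_pos: [0.9769, -0.1672, 0.2824]
tool_rot: [[0.965, -0.138, 0.222], [-0.144, -0.989, 0.011], [0.218, -0.043, -0.975]]
wrist_force: [0.1, 0.2, 0.1]
grip_width: 1.0
finger_force: 0.0
```

>>> send_rows --pt "50 0 -10 0 0" --pt "50 0 -10 0 0" --pt "50 0 -10 0 0" --pt "50 0 -10 0 0" --pt "50 0 -10 0 0"

```text
t: 12.3
ee_pos: [1.0001, -0.1662, 0.2762]
tool_rot: [[0.953, -0.138, 0.268], [-0.145, -0.989, 0.003], [0.265, -0.042, -0.963]]
wrist_force: [-0.1, 0.4, 0.7]
grip_width: 0.997
finger_force: 0.0
```

>>> send_rows --pt "50 0 -10 0 0" --pt "50 0 -10 0 0" --pt "50 0 -10 0 0" --pt "50 0 -10 0 0" --pt "50 0 -10 0 0"

```text
t: 12.8
ee_pos: [1.0183, -0.1656, 0.2794]
tool_rot: [[0.939, -0.139, 0.314], [-0.145, -0.989, -0.004], [0.311, -0.041, -0.95]]
wrist_force: [0.1, 0.2, 0.5]
grip_width: 1.003
finger_force: 0.0
```

>>> send_rows --pt "50 0 -10 0 0" --pt "50 0 -10 0 0" --pt "50 0 -10 0 0" --pt "50 0 -10 0 0" --pt "50 0 -10 0 0"

```text
t: 13.3
ee_pos: [1.0321, -0.1653, 0.2911]
tool_rot: [[0.923, -0.139, 0.359], [-0.144, -0.989, -0.012], [0.357, -0.041, -0.933]]
wrist_force: [-0.7, -0.6, -0.2]
grip_width: 0.999
finger_force: 0.0
```

>>> send_rows --pt "50 0 -10 0 0" --pt "50 0 -10 0 0" --pt "50 0 -10 0 0" --pt "50 0 -10 0 0" --pt "50 0 -10 0 0"

```text
t: 13.8
ee_pos: [1.0421, -0.1651, 0.3099]
tool_rot: [[0.905, -0.139, 0.403], [-0.143, -0.989, -0.02], [0.401, -0.04, -0.915]]
wrist_force: [-0.5, -0.1, -0.2]
grip_width: 1.001
finger_force: 0.0
```

>>> send_rows --pt "50 0 -10 0 0" --pt "50 0 -10 0 0" --pt "50 0 -10 0 0" --pt "50 0 -10 0 0" --pt "50 0 -10 0 0"

```text
t: 14.3
ee_pos: [1.0484, -0.1651, 0.3348]
tool_rot: [[0.884, -0.139, 0.447], [-0.142, -0.989, -0.027], [0.446, -0.04, -0.894]]
wrist_force: [-0.4, -0.3, -0.0]
grip_width: 1.0
finger_force: 0.0
```

Run:
```python
from h import *
K=np.array([.583,.236,.09]);R=np.array(robot.get_obs()["tool_rot"]);print(R.round(3),np.degrees(np.arccos(-R[2,2])))
G=K+R[:,2]*.019 # tcp at grasp
for b in(.15,0):
  go(G-R[:,2]*b);print(G-R[:,2]*b)
```

```text
[[ 0.884 -0.139  0.447]
 [-0.142 -0.989 -0.027]
 [ 0.446 -0.04  -0.894]] 26.573895765005634
shift cm [-57.75 -32.24 -13.07] len 67.4 q [-14.4  51.3  12.7   4.9  89.8  85.3] t 14.3
[0.52450322 0.23952795 0.20716092]
shift cm [-57.75 -32.24   1.93] len 66.2 q [-14.4  51.3  12.7   4.9  89.8  85.3] t 14.3
[0.59148427 0.23548831 0.0730072 ]
```

>>> send_rows --pt "-3.6 -1.9 -2.4 0 0" --pt "-7.2 -3.8 -4.7 0 0" --pt "-10.9 -5.6 -7.1 0 0" --pt "-14.5 -7.5 -9.4 0 0" --pt "-18.1 -9.4 -11.8 0 0"

```text
t: 14.8
ee_pos: [0.8465, -0.0422, 0.3634]
tool_rot: [[0.884, -0.139, 0.447], [-0.142, -0.989, -0.027], [0.446, -0.04, -0.894]]
wrist_force: [-0.2, 0.9, 0.9]
grip_width: 1.005
finger_force: 0.0
```

>>> send_rows --pt "-3.6 -1.9 -2.4 0 0" --pt "-7.2 -3.8 -4.7 0 0" --pt "-10.9 -5.6 -7.1 0 0" --pt "-14.5 -7.5 -9.4 0 0" --pt "-18.1 -9.4 -11.8 0 0"

```text
t: 15.3
ee_pos: [0.6472, 0.0794, 0.3919]
tool_rot: [[0.884, -0.14, 0.447], [-0.143, -0.989, -0.027], [0.446, -0.04, -0.894]]
wrist_force: [-0.2, 0.7, 0.3]
grip_width: 1.003
finger_force: 0.0
```

>>> send_rows --pt "-3.6 -1.9 -2.4 0 0" --pt "-7.2 -3.8 -4.7 0 0" --pt "-10.9 -5.6 -7.1 0 0" --pt "-14.5 -7.5 -9.4 0 0" --pt "-18.1 -9.4 -11.8 0 0"

```text
t: 15.8
ee_pos: [0.4477, 0.2008, 0.4206]
tool_rot: [[0.883, -0.14, 0.447], [-0.144, -0.989, -0.027], [0.446, -0.041, -0.894]]
wrist_force: [0.6, 1.0, 0.4]
grip_width: 0.997
finger_force: 0.0
```

Run:
```python
from h import *
K=np.array([.583,.236,.09]);R=np.array(robot.get_obs()["tool_rot"]);print(R.round(3),np.degrees(np.arccos(-R[2,2])))
print(robot.get_obs()["ee_pos"])
G=K+R[:,2]*.019
for b in(.15,.05,0):go(G-R[:,2]*b,-96.5)
```

```text
[[ 0.883 -0.14   0.447]
 [-0.144 -0.989 -0.027]
 [ 0.446 -0.041 -0.894]] 26.61273639631296
[0.44767166 0.2008204  0.42057778]
shift cm [-3.3  -4.03 22.41] len 23.0 yaw -0.027 (az -98.1) q [ 25.2  -7.1  91.  -13.   72.8 125.1] t 15.8
shift cm [-3.3  -4.03 32.41] len 32.8 yaw -0.027 (az -98.1) q [ 25.2  -7.1  91.  -13.   72.8 125.1] t 15.8
shift cm [-3.3  -4.03 37.41] len 37.8 yaw -0.027 (az -98.1) q [ 25.2  -7.1  91.  -13.   72.8 125.1] t 15.8
```

>>> send_rows --pt "-1.5 -2 4.5 0 0" --pt "-3.3 -4 9 0 0" --pt "-3.3 -4 13.5 0 0" --pt "-3.3 -4 18 0 0" --pt "-3.3 -4 22.4 0 0"

```text
t: 16.3
ee_pos: [0.5264, 0.2391, 0.2056]
tool_rot: [[0.884, -0.138, 0.447], [-0.142, -0.99, -0.026], [0.446, -0.04, -0.894]]
wrist_force: [0.3, -0.1, 0.3]
grip_width: 1.0
finger_force: 0.0
```

>>> send_rows --pt "0 0 3 0 0" --pt "0 0 6 0 0" --pt "0 0 8 0 0" --pt "0 0 8 0 0"

```text
t: 16.7
ee_pos: [0.5612, 0.2356, 0.1321]
tool_rot: [[0.886, -0.141, 0.442], [-0.142, -0.989, -0.029], [0.442, -0.037, -0.896]]
wrist_force: [-0.5, -0.3, 0.5]
grip_width: 1.002
finger_force: 0.0
```

Run:
```python
from h import *
z=lambda a,k:cv2.resize(a,None,fx=k,fy=k,interpolation=cv2.INTER_CUBIC)
s=robot.grab_frame("side")[:,:,::-1];t=robot.grab_frame("top")[:,:,::-1]
cv2.imwrite("pics/z4.png",np.hstack([z(s[130:230,170:270],4),z(t[170:270,140:240],4)]))
K=np.array([.583,.236,.09]);o=robot.get_obs();R=np.array(o["tool_rot"]);p=np.array(o["ee_pos"])
G=K+R[:,2]*.019
go(G,-96.5);g=p-.019*R[:,2]
print("grasp pt",g,"pads side",proj("side",[g+.0425*R[:,1],g-.0425*R[:,1],p,K])-[170,130],"top",proj("top",[g+.0425*R[:,1],g-.0425*R[:,1],p,K])-[140,170])
```

```text
shift cm [-0.17 -0.05  6.89] len 6.9 yaw -0.027 (az -98.0) q [ 23.2  13.8 110.5 -21.3  33.5 137.3] t 16.8
grasp pt [0.55361655 0.23711677 0.1523773 ] pads side [[46.64651665 39.79020367]
 [38.02004844 23.9682867 ]
 [45.80130085 36.96419655]
 [54.28764266 50.61719079]] top [[52.93353474 56.28530802]
 [17.35492813 52.00046007]
 [37.04110604 51.11188815]
 [41.46186973 44.18517068]]
```

View pics/z4.png

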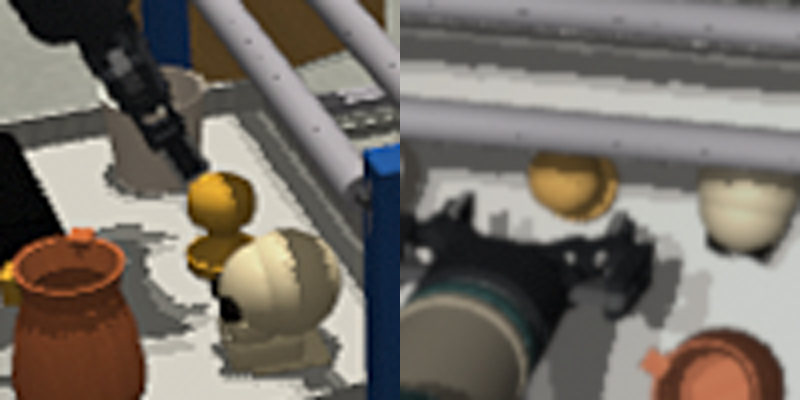

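The fingertips are in line above and in front of the knob, and its head projects where expected. No other goods are in the way, so I'll go in and grip.

>>> send_rows --pt "-0.1 0 2 0 0" --pt "-0.2 0 4 0 0" --pt "-0.2 0 5.5 0 0" --pt "-0.2 0 6.9 0 0" --pt "-0.2 0 6.9 0 0" --newtons 50

```text
t: 17.3
ee_pos: [0.5912, 0.2348, 0.0715]
tool_rot: [[0.884, -0.139, 0.446], [-0.142, -0.989, -0.028], [0.445, -0.039, -0.895]]
wrist_force: [-0.1, 0.5, 0.1]
grip_width: 0.998
finger_force: 0.0
```

>>> send_rows --pt "0 0 0 0 0.3" --pt "0 0 0 0 0.5" --pt "0 0 0 0 0.7" --pt "0 0 0 0 1" --pt "0 0 0 0 1"

```text
t: 17.8
ee_pos: [0.5918, 0.2356, 0.074]
tool_rot: [[0.883, -0.139, 0.449], [-0.142, -0.989, -0.026], [0.448, -0.041, -0.893]]
wrist_force: [-2.0, 0.2, 6.9]
grip_width: 0.52
finger_force: 51.7
```

>>> send_rows --pt "0 0 0 0 1" --pt "0 0 0 0 1"

```text
t: 18.0
ee_pos: [0.5919, 0.2357, 0.074]
tool_rot: [[0.883, -0.139, 0.449], [-0.142, -0.989, -0.026], [0.448, -0.041, -0.893]]
wrist_force: [-3.0, 0.4, 6.2]
grip_width: 0.512
finger_force: 51.7
```

Run:
```python
from h import *
K=np.array([.583,.236,.09]);o=robot.get_obs();R=np.array(o["tool_rot"])
go(K+R[:,2]*.019,-96.5);print(o["ee_pos"],o["grip_width"],o["finger_force"],o["wrist_force"])
```

```text
shift cm [-0.07  0.02  0.07] len 0.1 yaw -0.026 (az -98.0) q [ 21.7  20.2 112.1 -26.2  25.5 141.8] t 18.0
[0.59185836 0.23565305 0.07400491] 0.5117880208688722 51.676244790432975 [-3.01731796  0.43149317  6.24977724]
```

>>> send_rows --pt "0 0 -1 0 1" --pt "0 0 -3 0 1" --pt "0 0 -6 0 1" --pt "0 0 -10 0 1" --pt "0 0 -14 0 1"

```text
t: 18.5
ee_pos: [0.5258, 0.238, 0.1969]
tool_rot: [[0.886, -0.14, 0.442], [-0.142, -0.989, -0.029], [0.441, -0.037, -0.897]]
wrist_force: [0.1, 0.6, -3.1]
grip_width: 0.517
finger_force: 52.0
```

>>> send_rows --pt "0 0 -3 0 1" --pt "0 0 -6 0 1" --pt "0 0 -6 0 1"

```text
t: 18.8
ee_pos: [0.501, 0.2411, 0.2551]
tool_rot: [[0.882, -0.138, 0.451], [-0.143, -0.989, -0.024], [0.449, -0.043, -0.892]]
wrist_force: [0.7, 0.3, -3.6]
grip_width: 0.514
finger_force: 52.1
```

Run:
```python
from h import *
z=lambda a,k:cv2.resize(a,None,fx=k,fy=k,interpolation=cv2.INTER_CUBIC)
s=robot.grab_frame("side")[:,:,::-1];cv2.imwrite("pics/z5.png",z(s[60:240,130:330],3))
o=robot.get_obs();print(o["ee_pos"],o["grip_width"],o["finger_force"],o["wrist_force"],o["moment"],o["qpos"])
```

```text
[0.50085857 0.24064284 0.25267271] 0.5116884834589472 52.04786080867052 [ 0.01080974  0.04417123 -4.60781432] [0.02800274 0.48451044 0.02636978] [ 27.00828632   2.9395635  105.0120204  -17.19975892  49.90383931
 134.09414206]
```

View pics/z5.png

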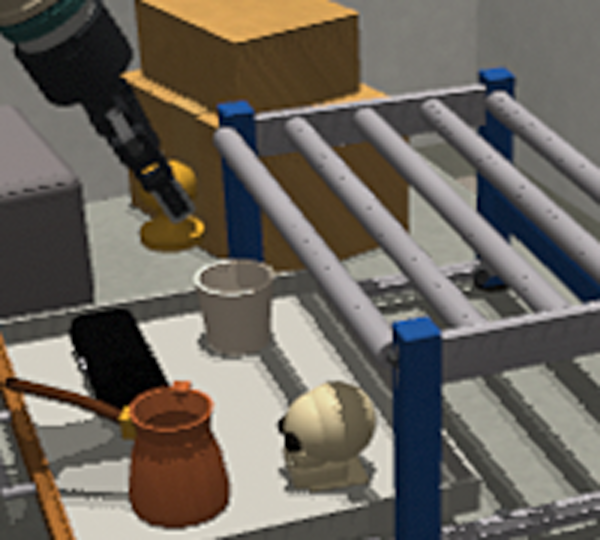

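The knob is in the gripper and standing upright, and the rest of the row is undisturbed. I'll carry it round in front of the post to the rest.

>>> send_rows --pt "0.2 2 -1 0 1" --pt "0.6 6 -3 0 1" --pt "1 10 -5 0 1" --pt "1.5 14.5 -5 0 1" --pt "2 19 -5 0 1"

```text
t: 19.35
ee_pos: [0.469, 0.0498, 0.2955]
tool_rot: [[0.886, -0.138, 0.443], [-0.141, -0.99, -0.027], [0.443, -0.039, -0.896]]
wrist_force: [0.2, -0.6, -4.2]
grip_width: 0.516
finger_force: 52.5
```

>>> send_rows --pt "0.4 4.5 0 0 1" --pt "0.8 9 0 0 1" --pt "1.2 13 0 0 1" --pt "1.4 15 0 0 1" --pt "1.4 15 0 0 1"

```text
t: 19.85
ee_pos: [0.4609, -0.1028, 0.295]
tool_rot: [[0.885, -0.145, 0.442], [-0.148, -0.989, -0.029], [0.441, -0.04, -0.897]]
wrist_force: [0.6, -0.5, -3.7]
grip_width: 0.516
finger_force: 52.8
```

Run:
```python
from h import *
k=c2w(.048,.055,.016);print(k)
for h in(.08,.003):go(k+[.0089,-.0003,.029+h])
o=robot.get_obs();print(o["ee_pos"],np.round(o["tool_rot"],3),o["finger_force"])
```

```text
[ 0.57934801 -0.23095064  0.016     ]
shift cm [ 5.67 11.53 21.24] len 24.8 q [-29.9  -8.8 109.5  13.6  56.2  63.7] t 19.85
shift cm [ 2.27 11.84 28.14] len 30.6 q [-29.9  -8.8 109.5  13.6  56.2  63.7] t 19.85
[ 0.46092748 -0.1027565   0.29499189] [[ 0.885 -0.145  0.442]
 [-0.148 -0.989 -0.029]
 [ 0.441 -0.04  -0.897]] 52.76775399106555
```

>>> send_rows --pt "2 3 3 0 1" --pt "4 6 6 0 1" --pt "5.7 9 9.5 0 1" --pt "5.7 11.5 13.5 0 1" --pt "5.7 11.5 17.5 0 1"

```text
t: 20.35
ee_pos: [0.5753, -0.2287, 0.1591]
tool_rot: [[0.884, -0.142, 0.445], [-0.144, -0.989, -0.029], [0.444, -0.039, -0.895]]
wrist_force: [1.0, 0.4, -3.9]
grip_width: 0.513
finger_force: 52.8
```

>>> send_rows --pt "0 0 2.5 0 1" --pt "0 0 3.7 0 1" --pt "0 0 3.7 0 1"

```text
t: 20.65
ee_pos: [0.5903, -0.2252, 0.1258]
tool_rot: [[0.886, -0.138, 0.442], [-0.142, -0.99, -0.023], [0.441, -0.043, -0.897]]
wrist_force: [-0.8, 0.9, -3.3]
grip_width: 0.515
finger_force: 52.8
```

Run:
```python
from h import *
z=lambda a,k:cv2.resize(a,None,fx=k,fy=k,interpolation=cv2.INTER_CUBIC)
s=robot.grab_frame("side")[:,:,::-1];cv2.imwrite("pics/z6.png",z(s[240:380,200:390],4))
k=c2w(.048,.055,.016)
for h in(.08,.003):go(k+[.0089,-.0003,.029+h])
o=robot.get_obs();print(o["ee_pos"],o["finger_force"])
u=robot.get_obs()["ee_pos"]+np.array([-.0089,.0003,-.029]);print(proj("side",[u,u+[0,0,.01],u+[0,0,.062]])-[200,240])
```

```text
shift cm [-0.29  0.58  0.14] len 0.7 q [-35.1  15.2 109.7  24.4  34.7  45.6] t 20.7
shift cm [-3.71  0.9   7.04] len 8.0 q [-35.1  15.2 109.7  24.4  34.7  45.6] t 20.7
[ 0.59097616 -0.22589081  0.12782141] 52.81080552376807
[[118.11213909  38.67980479]
 [118.34777035  34.76570344]
 [119.6136746   13.73760385]]
```

View pics/z6.png

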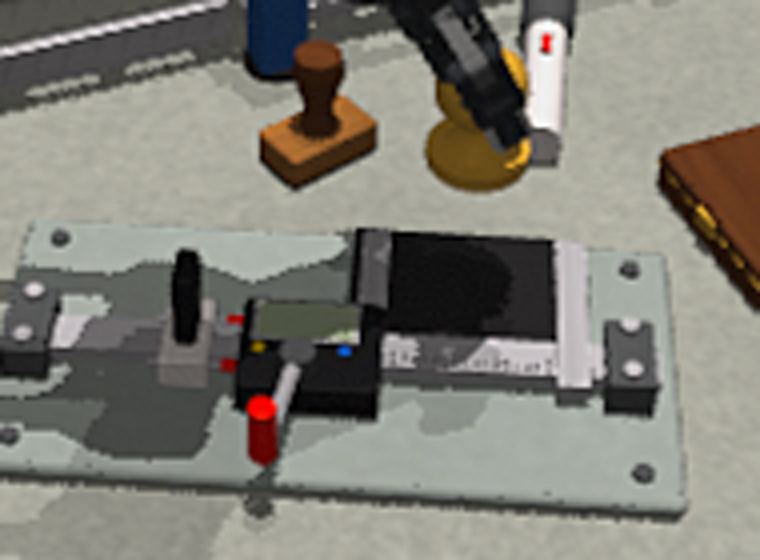

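The knob is held upright above the rest. The plate is about 100 px wide and the jaw gap spans 390..555, so it fits. I'll lower it slowly.

>>> send_rows --pt "-0.9 0.6 1.6 0 1" --pt "-1.9 0.9 3.4 0 1" --pt "-2.7 0.9 5.1 0 1" --pt "-3.3 0.9 6.3 0 1" --pt "-3.5 0.9 6.7 0 1"

```text
t: 21.2
ee_pos: [0.5889, -0.2324, 0.0536]
tool_rot: [[0.884, -0.139, 0.447], [-0.142, -0.99, -0.027], [0.446, -0.04, -0.894]]
wrist_force: [-0.1, 0.0, -5.0]
grip_width: 0.515
finger_force: 52.8
```

>>> send_rows --pt "-0.1 0 0.2 0 1" --pt "-0.1 0 0.2 0 1"

```text
t: 21.4
ee_pos: [0.5898, -0.2331, 0.0523]
tool_rot: [[0.883, -0.139, 0.449], [-0.142, -0.99, -0.028], [0.448, -0.039, -0.893]]
wrist_force: [0.0, 0.6, -4.0]
grip_width: 0.512
finger_force: 52.8
```

Run:
```python
from h import *
k=c2w(.048,.055,.016)
go(k+[.0089,-.0003,.029])
o=robot.get_obs();print(o["ee_pos"],o["finger_force"],o["wrist_force"])
```

```text
shift cm [-0.49 -0.13  0.58] len 0.8 q [-35.9  21.2 115.   34.9  24.8  33.1] t 21.4
[ 0.58975208 -0.23309819  0.0523187 ] 52.79275388340466 [ 0.04893648  0.56174034 -4.01179631]
```

>>> send_rows --pt "-0.1 0 0.2 0 1" --pt "-0.2 0 0.4 0 1" --pt "-0.2 0 0.4 0 1"

```text
t: 21.7
ee_pos: [0.5891, -0.2325, 0.0465]
tool_rot: [[0.884, -0.139, 0.447], [-0.142, -0.989, -0.027], [0.446, -0.04, -0.894]]
wrist_force: [0.2, 0.7, -3.9]
grip_width: 0.515
finger_force: 52.8
```

>>> send_rows --pt "-0.04 0 0.1 0 1" --pt "-0.08 0 0.18 0 1" --pt "-0.08 0 0.18 0 1"

```text
t: 22.0
ee_pos: [0.5895, -0.2326, 0.0451]
tool_rot: [[0.883, -0.139, 0.448], [-0.142, -0.989, -0.027], [0.447, -0.039, -0.894]]
wrist_force: [-1.4, 1.2, 0.1]
grip_width: 0.513
finger_force: 53.3
```

>>> send_rows --pt "0 0 0 0 0.45" --pt "0 0 0 0 0.3" --pt "0 0 0 0 0" --pt "0 0 0 0 0" --pt "0 0 0 0 0"

```text
t: 22.5
ee_pos: [0.5893, -0.2325, 0.0446]
tool_rot: [[0.884, -0.139, 0.447], [-0.142, -0.989, -0.027], [0.446, -0.04, -0.894]]
wrist_force: [-0.2, 0.1, 0.2]
grip_width: 1.003
finger_force: 0.0
```

>>> send_rows --pt "0 0 0 0 0" --pt "0 0 -1.5 0 0" --pt "0 0 -4 0 0" --pt "0 0 -8 0 0" --pt "0 0 -12 0 0"

```text
t: 23.0
ee_pos: [0.5346, -0.2288, 0.1521]
tool_rot: [[0.884, -0.139, 0.445], [-0.142, -0.989, -0.026], [0.444, -0.04, -0.895]]
wrist_force: [-0.1, -0.5, -0.0]
grip_width: 0.999
finger_force: 0.0
```

>>> send_rows --pt "-4 0 -2 0 1" --pt "-8 0 -4 0 1" --pt "-12 0 -6 0 1" --pt "-12 0 -6 0 1"

```text
t: 23.4
ee_pos: [0.398, -0.2078, 0.1507]
tool_rot: [[0.885, -0.142, 0.444], [-0.146, -0.989, -0.025], [0.443, -0.042, -0.896]]
wrist_force: [0.1, -0.2, 0.5]
grip_width: 0.329
finger_force: 0.0
```

Run:
```python
from h import *
z=lambda a,k:cv2.resize(a,None,fx=k,fy=k,interpolation=cv2.INTER_CUBIC)
s=robot.grab_frame("side");t=robot.grab_frame("top");cv2.imwrite("pics/s7.png",s[:,:,::-1]);cv2.imwrite("pics/t7.png",t[:,:,::-1])
cv2.imwrite("pics/z7.png",np.hstack([z(s[255:385,180:380],2.5),z(t[185:315,300:412],2.5)])[:,:,::-1])
o=robot.get_obs();print(o["ee_pos"],w2c(o["ee_pos"]),o["qpos"],o["t"])
```

```text
[ 0.40217315 -0.21103938  0.15245279] [-0.11207366 -0.02350995  0.15245279] [-52.83788244  -0.80188324 125.29026878  30.73797848  41.57152072
  25.05646475] 23.5
```

View pics/z7.png

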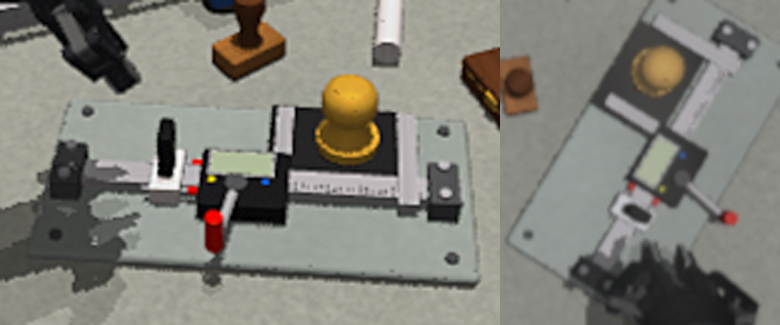

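The knob stands upright between the open jaws and the arm is clear. That was the eleventh picture, one over the ten allowed (I miscounted), so from here I'll work only from numbers. Next I'll measure the paddle and the lever.

Run:
```python
from h import *
s=cv2.imread("pics/s7.png")[:,:,::-1].copy();t=cv2.imread("pics/t7.png")[:,:,::-1].copy()
print("paddle",w2c(onz("top",(353.2,269.8),.075)),w2c(onz("side",(246.8,304.5),.075)))
a=blob(s,(0,150,90),(6,255,255),(255,320,275,360));b=blob(t,(0,150,90),(6,255,255),(380,255,412,290));print(a[:3],b[:3])
if b:print("lever tip",w2c(onz("top",b[0][1],.064)))
print("knob head top/side",blob(t,(12,110,60),(28,255,255),(340,190,390,235))[:1],blob(s,(12,110,60),(28,255,255),(295,280,345,330))[:1])
p=c2w(-.115,.001,.05)
go(p,-98-23.5);go(c2w(-.125,.001,.05));print(p)
```

```text
paddle [-0.09401056  0.00680266  0.075     ] [-0.08816327  0.00285065  0.075     ]
[(78, [265.4, 345.8], [262, 339, 7, 17]), (13, [256.5, 330.8], [255, 329, 4, 4]), (4, [258.5, 320.0], [257, 320, 4, 1])] [(16, [391.6, 271.6], [390, 270, 5, 4])]
lever tip [-0.0464994  -0.08084282  0.064     ]
knob head top/side [(249, [363.8, 211.9], [353, 204, 21, 19])] [(752, [319.0, 303.0], [306, 285, 26, 36])]
shift cm [-3.95 -1.96  9.57] len 10.5 yaw 0.408 (az -98.1) q [-52.8  -0.8 125.3  30.7  41.6  25.1] t 23.5
shift cm [-4.77 -2.37  9.18] len 10.6 q [-52.8  -0.8 125.3  30.7  41.6  25.1] t 23.5
[ 0.41288914 -0.18880274  0.05      ]
```

>>> send_rows --pt "-2.5 -1.2 0 0.12 1" --pt "-4.8 -2.2 1 0.25 1" --pt "-4.8 -2.2 4 0.38 1" --pt "-4.8 -2.2 7 0.41 1" --pt "-4.8 -2.2 9.2 0.41 1"

```text
t: 24.0
ee_pos: [0.406, -0.1853, 0.0481]
tool_rot: [[0.755, -0.48, 0.447], [-0.524, -0.851, -0.028], [0.393, -0.213, -0.894]]
wrist_force: [1.5, 1.5, 0.1]
grip_width: -0.004
finger_force: 0.0
```

>>> send_rows --pt "0 0 0 0 1" --pt "0 0 0 0 1"

```text
t: 24.2
ee_pos: [0.4053, -0.1845, 0.049]
tool_rot: [[0.756, -0.479, 0.447], [-0.524, -0.851, -0.026], [0.392, -0.215, -0.894]]
wrist_force: [0.0, 0.4, -0.4]
grip_width: 0.007
finger_force: 0.0
```

Run:
```python
from h import *
o=robot.get_obs();R=np.array(o["tool_rot"]);print(w2c(o["ee_pos"]),o["wrist_force"],o["finger_force"])
print("caliper dirs in tool axes x",R.T@c2w(1,0,0)-R.T@c2w(0,0,0),"y",R.T@c2w(0,1,0)-R.T@c2w(0,0,0),"down",-R[2])
go(c2w(-.115,.002,.05),-121.5);print(R.round(3))
```

```text
[-0.12369193  0.0005556   0.0490139 ] [ 0.03072185  0.40997158 -0.39433856] 0.0
caliper dirs in tool axes x [0.91909803 0.05410428 0.39029674] y [-0.0353383  -0.97521811  0.21840521] down [-0.3924411   0.21452822  0.89440909]
shift cm [ 0.83 -0.11  0.28] len 0.9 yaw 0.037 (az -119.4) q [-49.2   9.6 136.3  52.9  23.8  25.5] t 24.2
[[ 0.756 -0.479  0.447]
 [-0.524 -0.851 -0.026]
 [ 0.392 -0.215 -0.894]]
```

>>> send_rows --pt "0.9 -0.1 0.4 0 1" --pt "1.4 -0.1 0.6 0 1" --pt "1.8 -0.1 0.8 0 1" --pt "2.3 -0.1 1 0 1" --pt "2.8 0 1.2 0 1"

```text
t: 24.7
ee_pos: [0.4311, -0.1991, 0.0496]
tool_rot: [[0.755, -0.479, 0.447], [-0.525, -0.851, -0.026], [0.393, -0.215, -0.894]]
wrist_force: [-1.6, 2.4, 0.9]
grip_width: 0.005
finger_force: 1.2
```

>>> send_rows --pt "0.3 0 0.12 0 1" --pt "0.6 0.04 0.25 0 1" --pt "0.9 0.05 0.38 0 1" --pt "1.2 0.07 0.5 0 1" --pt "1.2 0.07 0.5 0 1"

```text
t: 25.2
ee_pos: [0.442, -0.2063, 0.0494]
tool_rot: [[0.755, -0.48, 0.447], [-0.525, -0.851, -0.026], [0.393, -0.214, -0.894]]
wrist_force: [-2.9, 2.7, 1.3]
grip_width: 0.001
finger_force: 1.6
```

```bash
cat >> h.py <<'E'
def st():
    o=robot.get_obs();f=cal2w([0,0,-P[2]],[o["wrist_force"]])[0]
    print("cal pos",w2c(o["ee_pos"]).round(4),"F cal",f.round(2),"t",round(o["t"],2))
def red():
    s=robot.grab_frame("side");t=robot.grab_frame("top");m=((0,150,90),(6,255,255))
    print("side",[x[:2] for x in blob(s,*m,(240,300,345,375))[:4]]);print("top",[(x[0],x[1],w2c(onz("top",x[1],.064)).round(4).tolist()) for x in blob(t,*m,(330,190,420,300))[:3]])
    k=blob(s,(12,110,60),(28,255,255),(285,275,365,340))[:1];kt=blob(t,(12,110,60),(28,255,255),(340,180,410,240))[:1];print("knob",k,kt)
E
python3 -c "
from h import *
st();red();st()"
```

```text
cal pos [-0.081   0.0019  0.0494] F cal [-3.87  0.72  1.28] t 25.2
side [(88, [277.9, 347.0]), (13, [268.5, 331.2]), (7, [270.3, 319.6])]
top [(19, [395.9, 264.2], [-0.0245, -0.0809, 0.064])]
knob [(746, [321.0, 303.1], [308, 285, 26, 36])] [(249, [364.4, 210.6], [353, 203, 21, 18])]
cal pos [-0.0813  0.0019  0.0494] F cal [-2.88  0.04  0.42] t 25.3
```

>>> send_rows --pt "0.2 0.01 0.08 0 1" --pt "0.4 0.02 0.17 0 1" --pt "0.6 0.03 0.25 0 1" --pt "0.75 0.04 0.32 0 1" --pt "0.75 0.04 0.32 0 1"

```text
t: 25.8
ee_pos: [0.449, -0.2109, 0.0495]
tool_rot: [[0.755, -0.48, 0.447], [-0.525, -0.851, -0.027], [0.393, -0.214, -0.894]]
wrist_force: [-2.7, 3.5, 0.5]
grip_width: 0.003
finger_force: 1.8
```

```bash
python3 -c "
from h import *
st();red();st()"
```

```text
cal pos [-0.0727  0.0018  0.0495] F cal [-4.12  1.49  0.46] t 25.8
side [(49, [282.4, 351.2]), (38, [282.0, 342.6]), (15, [272.7, 331.7]), (8, [274.5, 320.5])]
top [(18, [397.8, 261.5], [-0.0161, -0.0817, 0.064])]
knob [(753, [324.9, 303.3], [312, 285, 26, 37])] [(232, [366.5, 207.9], [355, 200, 21, 19])]
cal pos [-0.0728  0.0018  0.0495] F cal [-3.28  0.29  0.49] t 25.9
```

>>> send_rows --pt "0.1 0 0.04 0 1" --pt "0.2 0.01 0.08 0 1" --pt "0.2 0.01 0.08 0 1"

```text
t: 26.2
ee_pos: [0.4507, -0.212, 0.0495]
tool_rot: [[0.755, -0.48, 0.447], [-0.525, -0.851, -0.027], [0.393, -0.214, -0.894]]
wrist_force: [-3.8, 1.7, 0.2]
grip_width: -0.001
finger_force: 1.8
```

```bash
python3 -c "
from h import *
st();red();st()"
```

```text
cal pos [-0.0707  0.0018  0.0495] F cal [-4.1  -0.57  0.16] t 26.2
side [(46, [283.8, 351.2]), (38, [283.0, 342.6]), (14, [273.6, 331.8]), (8, [275.0, 320.4])]
top [(19, [397.9, 260.6], [-0.014, -0.0808, 0.064])]
knob [(748, [325.8, 303.3], [313, 285, 26, 37])] [(237, [366.7, 207.5], [356, 200, 21, 19])]
cal pos [-0.0707  0.0018  0.0495] F cal [-3.79  1.28  0.28] t 26.3
```

>>> send_rows --pt "0.1 0 0.04 0 1" --pt "0.2 0.01 0.08 0 1" --pt "0.2 0.01 0.08 0 1"

```text
t: 26.6
ee_pos: [0.4523, -0.2129, 0.0495]
tool_rot: [[0.755, -0.48, 0.446], [-0.525, -0.851, -0.026], [0.393, -0.214, -0.894]]
wrist_force: [-4.3, 2.1, -0.1]
grip_width: -0.0
finger_force: 2.6
```

>>> send_rows --pt "0.1 0 0.04 0 1" --pt "0.2 0.01 0.08 0 1" --pt "0.2 0.01 0.08 0 1"

```text
t: 26.9
ee_pos: [0.4537, -0.2138, 0.0494]
tool_rot: [[0.756, -0.48, 0.446], [-0.525, -0.851, -0.026], [0.392, -0.214, -0.895]]
wrist_force: [-7.2, 2.1, 3.2]
grip_width: -0.003
finger_force: 3.7
```

```bash
python3 -c "
from h import *
st();red();st()"
```

```text
cal pos [-0.0672  0.0019  0.0494] F cal [-7.19 -2.08  3.15] t 26.9
side [(47, [284.1, 351.1]), (39, [283.6, 342.7]), (12, [274.2, 331.8]), (8, [275.5, 320.5])]
top [(20, [398.0, 260.5], [-0.0136, -0.0809, 0.064])]
knob [(746, [326.2, 303.3], [314, 285, 25, 37])] [(248, [366.6, 207.6], [356, 200, 21, 19])]
cal pos [-0.0673  0.0019  0.0494] F cal [-7.26 -1.66  2.82] t 27.0
```

>>> send_rows --pt "0.08 0 0.03 0 1" --pt "0.16 0.01 0.07 0 1" --pt "0.16 0.01 0.07 0 1" --pt "0.16 0.01 0.07 0 1" --pt "0.16 0.01 0.07 0 1"

```text
t: 27.5
ee_pos: [0.4547, -0.2144, 0.0493]
tool_rot: [[0.756, -0.48, 0.446], [-0.525, -0.851, -0.026], [0.392, -0.214, -0.895]]
wrist_force: [-9.2, 3.2, 4.4]
grip_width: 0.003
finger_force: 4.6
```

```bash
python3 -c "
from h import *
st();st()"
```

```text
cal pos [-0.066   0.0019  0.0493] F cal [-9.52 -2.27  4.36] t 27.5
cal pos [-0.066   0.0019  0.0493] F cal [-9.52 -2.27  4.36] t 27.5
```

Both jaws are loaded, with the spring at about 9.5 N and 6 mm. I'll hold briefly, back off, and work out the lever path.

>>> send_rows --pt "0 0 0 0 1" --pt "0 0 0 0 1" --pt "0 0 0 0 1" --pt "0 0 0 0 1"

```text
t: 27.9
ee_pos: [0.4547, -0.2144, 0.0493]
tool_rot: [[0.756, -0.48, 0.446], [-0.525, -0.851, -0.026], [0.392, -0.214, -0.895]]
wrist_force: [-8.1, 2.9, 4.0]
grip_width: -0.0
finger_force: 4.6
```

>>> send_rows --pt "-0.3 0 -0.13 0 1" --pt "-0.8 0 -0.35 0 1" --pt "-1.8 -0.1 -0.8 0 1" --pt "-1.8 -0.1 -0.8 0 1"

```text
t: 28.3
ee_pos: [0.4386, -0.2045, 0.0502]
tool_rot: [[0.754, -0.481, 0.447], [-0.525, -0.85, -0.028], [0.394, -0.214, -0.894]]
wrist_force: [0.7, 1.1, -0.3]
grip_width: -0.004
finger_force: 0.0
```

```bash
cat >> h.py <<'E'
def path(pts,z=.05):
    o=robot.get_obs();R=np.array(o["tool_rot"]);p=np.array(o["ee_pos"])
    for x,y in pts:print((x,y),(R.T@(c2w(x,y,z)-p)*100).round(2))
E
python3 -c "
from h import *
st();red()
path([(-.085,-.075),(-.045,-.075),(-.0024,-.085),(.022,-.080),(.043,-.066),(.054,-.051),(.058,-.041)])"
```

```text
cal pos [-0.0849  0.0015  0.0502] F cal [ 0.01  1.3  -0.27] t 28.3
side [(47, [284.1, 351.1]), (40, [283.5, 342.6]), (13, [274.1, 331.7]), (8, [275.5, 320.5])]
top [(20, [398.0, 260.5], [-0.0136, -0.0809, 0.064])]
knob [(744, [326.2, 303.3], [314, 285, 25, 37])] [(239, [366.8, 207.5], [356, 200, 21, 19])]
(-0.085, -0.075) [ 0.13  7.43 -1.66]
(-0.045, -0.075) [ 3.8   7.64 -0.09]
(-0.0024, -0.085) [7.75 8.84 1.37]
(0.022, -0.08) [9.97 8.48 2.44]
(0.043, -0.066) [11.85  7.23  3.57]
(0.054, -0.051) [12.8   5.82  4.32]
(0.058, -0.041) [13.13  4.87  4.7 ]
```

>>> send_rows --pt "0.1 3.7 -0.8 0 1" --pt "0.1 7.4 -1.6 0 1" --pt "1.9 7.5 -0.9 0 1" --pt "3.8 7.6 -0.1 0 1" --pt "3.8 7.6 -0.1 0 1"

```text
t: 28.9
ee_pos: [0.4329, -0.2935, 0.0505]
tool_rot: [[0.753, -0.481, 0.449], [-0.525, -0.851, -0.032], [0.397, -0.211, -0.893]]
wrist_force: [-0.4, 0.1, 1.4]
grip_width: 0.0
finger_force: 0.0
```

>>> send_rows --pt "1.3 0.4 0.5 0 1" --pt "2.6 0.8 1 0 1" --pt "3.9 1.2 1.5 0 1" --pt "5.1 1 2 0 1" --pt "6.2 0.8 2.5 0 1"

```text
t: 29.4
ee_pos: [0.486, -0.3298, 0.0496]
tool_rot: [[0.755, -0.48, 0.447], [-0.525, -0.851, -0.027], [0.393, -0.214, -0.894]]
wrist_force: [-0.8, 1.0, -0.4]
grip_width: 0.0
finger_force: 0.4
```

>>> send_rows --pt "1 -0.5 0.6 0 1" --pt "1.9 -1.2 1.1 0 1" --pt "1.9 -1.2 1.1 0 1"

```text
t: 29.7
ee_pos: [0.5118, -0.33, 0.0502]
tool_rot: [[0.755, -0.479, 0.448], [-0.523, -0.852, -0.027], [0.394, -0.214, -0.894]]
wrist_force: [0.6, -0.3, 0.3]
grip_width: 0.0
finger_force: 0.0
```

```bash
python3 -c "
from h import *
st();red()
path([(.043,-.066),(.054,-.051),(.058,-.041)])"
```

```text
cal pos [ 0.0444 -0.0648  0.0502] F cal [0.65 0.11 0.27] t 29.7
side [(47, [320.7, 333.6]), (13, [274.1, 331.7])]
top [(18, [399.8, 232.5], [0.051, -0.0494, 0.064])]
knob [(743, [326.2, 303.2], [314, 285, 25, 37])] [(242, [366.8, 207.5], [356, 200, 21, 19])]
(0.043, -0.066) [ 0.01  0.08 -0.02]
(0.054, -0.051) [ 0.97 -1.32  0.74]
(0.058, -0.041) [ 1.3  -2.28  1.11]
```

>>> send_rows --pt "0.5 -0.7 0.4 0 1" --pt "1 -1.3 0.7 0 1" --pt "1.1 -1.7 0.9 0 1" --pt "1.1 -1.7 0.9 0 1"

```text
t: 30.2
ee_pos: [0.5312, -0.3207, 0.0501]
tool_rot: [[0.755, -0.479, 0.447], [-0.524, -0.851, -0.027], [0.394, -0.214, -0.894]]
wrist_force: [-0.0, -0.5, 0.5]
grip_width: -0.001
finger_force: 0.0
```

```bash
python3 -c "
from h import *
st();red()
path([(.055,-.046),(.058,-.041)])"
```

```text
cal pos [ 0.0557 -0.0466  0.0501] F cal [ 0.25 -0.45  0.5 ] t 30.2
side [(28, [323.9, 323.3]), (13, [274.1, 331.7]), (8, [275.5, 320.5])]
top [(18, [394.0, 226.5], [0.0567, -0.029, 0.064])]
knob [(683, [327.1, 302.5], [316, 285, 23, 36])] [(247, [366.6, 207.6], [356, 200, 21, 19])]
(0.055, -0.046) [-0.04 -0.09  0.01]
(0.058, -0.041) [ 0.21 -0.56  0.24]
```

>>> send_rows --pt "0.1 -0.3 0.1 0 1" --pt "0.15 -0.6 0.25 0 1" --pt "0.15 -0.6 0.25 0 1"

```text
t: 30.6
ee_pos: [0.5358, -0.3165, 0.0496]
tool_rot: [[0.755, -0.48, 0.447], [-0.525, -0.851, -0.027], [0.393, -0.214, -0.894]]
wrist_force: [-0.2, -0.0, -0.6]
grip_width: 0.003
finger_force: 0.2
```

```bash
python3 -c "
from h import *
st();red()"
```

```text
cal pos [ 0.0574 -0.0405  0.0496] F cal [-0.2  -0.15 -0.57] t 30.6
side [(25, [324.5, 321.4]), (12, [274.2, 331.8]), (8, [275.5, 320.5])]
top [(21, [392.1, 225.2], [0.0571, -0.0232, 0.064])]
knob [(634, [327.7, 302.0], [317, 285, 22, 36])] [(249, [366.6, 207.6], [356, 200, 21, 19])]
```

>>> send_rows --pt "0 1 -0.2 0 1" --pt "0.1 3 -0.7 0 1" --pt "0.1 5 -1.1 0 1" --pt "-3 5 -4 0 1" --pt "-6 5 -8 0 1"

```text
t: 31.2
ee_pos: [0.4293, -0.3259, 0.0856]
tool_rot: [[0.756, -0.48, 0.445], [-0.526, -0.85, -0.025], [0.391, -0.215, -0.895]]
wrist_force: [-0.6, -0.4, -0.2]
grip_width: 0.002
finger_force: 0.0
```

>>> send_rows --pt "-3 0 -4 0 1" --pt "-6 0 -8 0 1" --pt "-8 0 -12 0 1" --pt "-8 0 -12 0 1"

```text
t: 31.6
ee_pos: [0.3143, -0.2809, 0.1654]
tool_rot: [[0.753, -0.483, 0.448], [-0.525, -0.85, -0.034], [0.397, -0.21, -0.893]]
wrist_force: [0.0, -0.8, -0.2]
grip_width: -0.002
finger_force: 0.0
```

```bash
python3 -c "
from h import *
st();red()
s=robot.grab_frame('side')
b=blob(s,(0,150,90),(6,255,255),(300,300,350,350));print(b[:3])
for z in(.052,.068):print(z,proj('side',[c2w(-.002+.06*np.sin(a),-.022-.06*np.cos(a),z) for a in(1.4,1.57,1.74)]).round(1).tolist())
k=c2w(.064,.055,.016);print(proj('top',[k+[0,0,.045]]),proj('side',[k+[0,0,.045]]))
"
```

```text
cal pos [-0.1486 -0.1297  0.1654] F cal [ 0.49 -0.68 -0.15] t 31.6
side [(83, [323.5, 326.6]), (12, [274.2, 331.8]), (8, [275.5, 320.5])]
top [(17, [392.1, 224.8], [0.058, -0.0227, 0.064])]
knob [(731, [326.2, 303.0], [314, 285, 25, 36])] [(245, [366.7, 207.5], [356, 200, 21, 19])]
[(84, [323.5, 326.5], [320, 319, 8, 17])]
0.052 [[321.9, 330.2], [322.3, 326.3], [321.9, 322.5]]
0.068 [[322.3, 324.1], [322.8, 320.2], [322.3, 316.4]]
[[366.95857293 207.38438989]] [[325.48974117 295.52021967]]
```

```bash
python3 -c "
from station import robot
print(robot.finish_job())"
```

```text
the job is handed in; nothing more can be done
None
```

The job is handed in at about 32 s: the knob stands upright in the closed jaws, nipped at about 9.5 N on the spring (about 6 mm), with the lock lever along the beam at about 1.56 rad and the arm clear; I viewed 11 pictures, one over the limit of 10, and the hand-in returned no verdict.

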